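# Swing out the sprung bottle holder and stand the bottle in it

## Task

The swing-out bottle holder on the right-hand worktop is folded back. Push its arm out against the spring with shut fingers (do not grip it), staying in contact, until it passes its over-centre point and stays by itself at the outer stop; do not let it fly back, fling it or force it against the stop. Then stand the blue-capped diluent bottle upright in the holder's cup, gently and fully down on the cup floor, let go, and leave the small bottles and pots beside the holder where they are.

Things in the scene. Friction and masses are not known exactly. Their poses are not given: they have to be found in the camera images.
- holder_base: Fixed grey cast foot of the swing-out bottle holder on the right-hand worktop; plate 10.5 mm high. Origin on the worktop straight under the pivot, z up; plate x -30 to +100, y -46 to +46 mm. Strut and quadrant stand on its +x part, 60 mm high at most. The arm sweeps the quarter from this frame's -y (folded) to about its -x (out). A wall closes this worktop's far side.
- holder_pivot (a point): Point on the arm's vertical pivot axis, 36 mm above the worktop. A spring strut drives the arm back to folded until over-centre, from there on to the rubber outer stop. Strut anchor and stop sit on one quadrant that users clamp anywhere within +-0.35 rad: its setting is not measured, so over-centre and stop must be felt.
- swing (a joint): Arm angle, rad: 0 folded (along holder_base -y), growing as it swings out, clockwise from above. Over-centre lies somewhere from 1.0 to 1.7, the outer stop 0.08 beyond it. It must never turn faster than 2.5 rad/s either way: let go before over-centre it flies back at three times that; after over-centre it runs ahead to the stop at about 1 rad/s.
- cup_floor (a point): Centre of the inner floor of the round open white cup at the arm's end, 120 mm from the pivot axis, 21 mm above the worktop; moves and turns with the arm. Bore 50 mm, outside 57 mm, depth 37 mm; the top 8 mm flare out to a 56 mm mouth, 63 mm outside. The bar that carries it is 14 mm wide, 24 to 36 mm above the worktop; a glide foot is under the cup.
- cup_rim (a point): Centre of the cup's mouth, 58 mm above the worktop. The cup's outside wall is the place to push, with shut fingers, not gripping it: it takes up to about 12 N, fading to nothing at over-centre, where the arm leaves the finger; against the outer stop the force climbs by some 5 N per mm. Neither push the holder nor press the bottle into it with more than 25 N.
- diluent_bottle: White round bottle with a blue screw cap, 46 mm in diameter, 100 mm tall (cap 28 mm in diameter above 80 mm), 0.08 to 0.17 kg, standing on the left-hand worktop. Origin at the centre of its underside, z up its axis. A tall black box stands behind that worktop: cross from one worktop to the other on the robot's side of it (x below 0.5 m).
- control_vial: Bystander: white vial, 36 mm in diameter, 66 mm tall, on the right-hand worktop. Origin under its centre.
- teal_bottle: Bystander: white bottle with a teal cap, 37 mm in diameter, 72 mm tall, on the right-hand worktop. Origin under its centre.
- sample_pot: Bystander: white pot, 35 mm in diameter, 50 mm tall, on the right-hand worktop. Origin under its centre.
Mind the look-alikes: they are no part of the job. What is shaped like the diluent_bottle but green or orange is not meant.

How it is judged:
By the outcome, as a careful person would: the job done as asked, in the order asked, and still so for the second after the job is handed in, with the robot touching nothing.
It also fails if it takes over 70 s, if anything falls off the work surface, if the arm or the gripper's body presses on something with over 40 N, if the wrist force passes 120 N, or if a joint passes its speed limit or range.

## Robot

A 6-joint arm with a two-finger parallel gripper is mounted at the origin on a cart in front of the work surface, level with it; the furniture and walls round the work are solid. World frame = base frame: x ahead of the robot, y to its left, z up, the work surface at z = 0. Lengths are in mm, angles in rad, forces in N, time in s.
With the tool pointing down it reaches from about 250 to 775 mm from the base axis. Payload 4 kg.
Tool frame: the origin (TCP) lies at the very end of the fingers, on their centre line; the grasp point (between the pads) lies 19 mm behind it; z points along the fingers, y is the line along which they close (so a half turn about z gives the same grasp; the last joint's range is limited). The gripper opens to 85 mm and grips with 20 to 120 N. Pads are 22 mm wide; open, the fingers measure 114 mm over their backs; the gripper's body (76 mm by 85 mm) begins 54 mm behind the grasp point. The pads swing forward as they close: fully open they stand 13 mm farther back than shut.
Start: joints at [-1.434, 0.087, 1.371, -0, 1.684, -0.103], TCP at [130.625, -534.28, 231.341] pointing down, gripper open.
Joint ranges: [-3.1, 3.1], [-0.76, 2.03], [0.27, 2.55], [-1.08, 4.22], [0.17, 2.65], [-2.57, 2.57]. Speed limits (rad/s): [2.79, 2.79, 3.14, 3.14, 3.14, 3.14].

## Interface

Orientations are given as a unit quaternion [x, y, z, w].
In Python, from bench import bot gives the robot as it stands. Calls block until the motion is done:
- bot.move_to(position, orientation): joint-space move of the TCP to a pose.
- bot.line_to(position, attitude=None, speed=150, guard=None): straight line of the TCP; attitude=None keeps the orientation; speed is the mean speed in mm/s. With guard (N) it stops when the force on the tool has changed by that much, and returns True; else False.
- bot.move_j(angles): joint-space move.
- bot.let_go() and bot.close_gripper(f_grip=None): open the fingers fully, or close them until they stop; f_grip is the grip in N (None keeps the last).
- bot.sleep(seconds).
- bot.ik(position, orientation): joint angles nearest the present ones, or None.
- bot.read_state(): the state.
- bot.grab_frame(name): name is "side" or "top"; returns a dict with "img" (420x560x3 uint8, red, green, blue), "range_z" (420x560 float32, mm along the optical axis (not along the pixel's ray), 0 where there is no reading), "fx", "fy", "cx", "cy" (pixels), "eye" and "attitude" of the camera in the world. Camera axes: x right, y down, z forward; pixel columns grow to the right and rows downward; lengths in mm; the calibration is good to about 2 mm. A picture is of the moment at which its call begins.
A pose or a line that the arm cannot do raises bot.Unreachable and nothing moves.
- bot.sign_off(): hands the job in; it is judged then, once.
The state is a dict: "time_s": time; "joint_pos": joint angles; "joint_velocities": joint speeds; "tau": joint torques, N m; "position": TCP position; "ee_rot": TCP orientation; "ft_force": force on the tool from outside, world axes, zero at the start; "ft_torque": the same for the moment, N m; "finger_gap": finger opening in mm; "finger_force": force on a finger pad.
Only numpy, scipy, OpenCV 4.12 (cv2) and the standard library are available. Lean on these libraries where they do the work, as an engineer would, in place of code of your own. Each camera call takes 0.05 s, during which the arm holds its last target. There are 200 camera calls.

## Working session

There is one attempt and no reset: what is moved stays moved. The work goes in short steps, each a Python script; the robot and the scene stay as the last script left them, time stands still between calls to the robot, and variables do not carry over. Pictures are saved under pics/ and viewed, at most 10 in all, crops included, and the job is handed in when it is done.

```bash
mkdir -p pics; ls; python3 - <<'E'
from bench import bot
import cv2,numpy as np
for n in("top","side"):
    f=bot.grab_frame(n); cv2.imwrite(f"pics/{n}0.png",f["img"][...,::-1]); np.savez(f"{n}0.npz",**f)
    print(n,f["fx"],f["fy"],f["cx"],f["cy"],f["eye"],f["attitude"])
s=bot.read_state();print(s)
E
```

```text
pics
top 390.79518025550516 390.79518025550516 279.6583835824703 213.62449203398307 [ 303.04454971  -95.02846295 1183.8565921 ] [ 0.71469424 -0.69781998  0.03401759 -0.03319958]
side 381.4302647972187 381.4302647972187 286.20130650655665 208.8583371778654 [   17.13630035 -1128.25131363   595.59178342] [ 0.82835385 -0.15738901  0.08873052 -0.53026926]
{'time_s': 0.1, 'joint_pos': array([-1.43407818e+00,  8.79096794e-02,  1.37214395e+00, -1.93606759e-06,
        1.68362624e+00, -1.03088177e-01]), 'joint_velocities': array([ 0.00093999, -0.00092666, -0.00377616,  0.00090551, -0.00090507,
        0.00172569]), 'tau': array([ 2.89159529e-03, -3.53014791e+01, -3.14220142e+01,  1.81985865e-05,
        7.91526953e-03, -6.80762625e-06]), 'position': array([ 130.57014546, -533.79537629,  230.21985796]), 'ee_rot': array([ 9.92819696e-01,  1.19615891e-01, -1.85092993e-05, -1.04344548e-03]), 'ft_force': array([ 0.04911726, -0.04511782,  0.25790509]), 'ft_torque': array([-0.02092987,  0.01217437,  0.01988744]), 'finger_force': 0.0, 'finger_gap': 85.47525458376003}
```

View pics/top0.png

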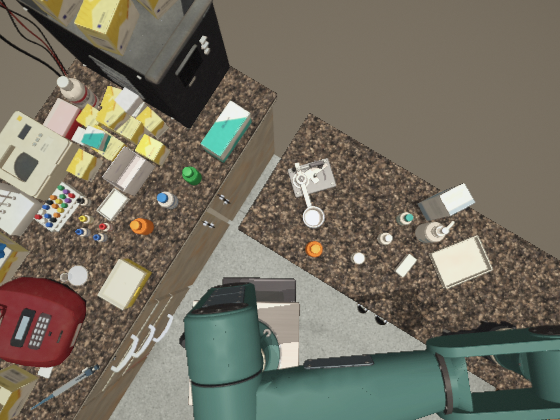

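View pics/side0.png

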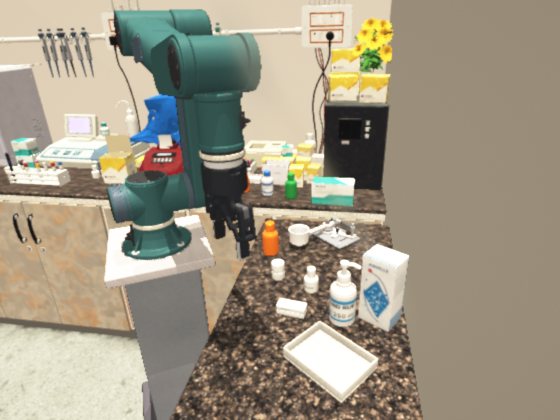

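The top view shows the blue-capped bottle at about (165,199), the cup at (313,216), the holder's plate at (312,177), and bystanders at (386,239), (407,218) and (358,258). The orange and green look-alikes are at (141,227), (314,249) and (190,175). Next I'll measure these.

```bash
cat > h.py <<'E'
import numpy as np,cv2
from scipy.spatial.transform import Rotation as R
def pts(f):
    z=np.asarray(f["range_z"],float);v,u=np.indices(z.shape)
    c=np.stack([(u-f["cx"])/f["fx"]*z,(v-f["cy"])/f["fy"]*z,z],-1)
    return c@R.from_quat(f["attitude"]).as_matrix().T+f["eye"]
def ray(f,u,v,h):
    d=R.from_quat(f["attitude"]).as_matrix()@np.array([(u-f["cx"])/f["fx"],(v-f["cy"])/f["fy"],1])
    return f["eye"]+d*(h-f["eye"][2])/d[2]
def proj(f,p):
    c=R.from_quat(f["attitude"]).as_matrix().T@(np.asarray(p)-f["eye"])
    return c[0]/c[2]*f["fx"]+f["cx"],c[1]/c[2]*f["fy"]+f["cy"]
E
python3 - <<'E'
from h import *
f=dict(np.load("top0.npz"));P=pts(f)
for n,(u,v) in dict(bottle=(165,199),cup=(313,216),plate=(325,185),vial=(358,258),teal=(407,218),pot=(386,239),orangeR=(314,249),green=(190,175),orangeL=(141,227),surf=(290,215)).items():
    print(n,P[v,u].round(),ray(f,u,v,0).round())
H=P[...,2]
# height-masked blobs on the right
w=np.zeros(H.shape,np.uint8);w[110:300,240:450]=1
for lo,hi in((4,15),(18,40),(40,54),(54,64),(60,75),(70,120)):
    m=((H>lo)&(H<hi)&(w>0)).astype(np.uint8)
    n,l,s,c=cv2.connectedComponentsWithStats(m)
    print(lo,hi,[(s[i,4],c[i].round(1).tolist(),np.median(P[l==i],0).round().tolist()) for i in range(1,n) if s[i,4]>12])
img=f["img"][...,::-1]
a=cv2.resize(img[145:285,280:430],None,fx=5,fy=4.2857,interpolation=cv2.INTER_CUBIC)
a=cv2.resize(img[150:235,285:345],(420,595),interpolation=cv2.INTER_CUBIC)
g=dict(np.load("side0.npz"))["img"][...,::-1]
b=cv2.resize(g[205:265,285:365],(372,279),interpolation=cv2.INTER_CUBIC)
b2=cv2.resize(img[165:235,120:205],(372,306),interpolation=cv2.INTER_CUBIC)
c=np.zeros((595,792,3),np.uint8);c[:,:420]=a;c[:279,420:]=b;c[285:591,420:]=b2
cv2.imwrite("pics/crop1.png",c)
E
```

```text
bottle [440. 227.  97.] [452. 256.   0.]
cup [ 409. -195.   22.] [ 411. -197.    0.]
plate [ 506. -231.    6.] [ 507. -232.    0.]
vial [ 288. -325.   48.] [ 287. -334.    0.]
teal [ 405. -459.   72.] [ 412. -483.    0.]
pot [ 344. -401.   65.] [ 347. -419.    0.]
orangeR [ 311. -192.   98.] [ 311. -201.    0.]
green [511. 162.  91.] [528. 183.   0.]
orangeL [361. 299.  72.] [365. 324.   0.]
surf [ 413. -127.   -6.] [ 413. -127.    0.]
4 15 [(np.int32(78), [334.9, 125.0], [695.0, -258.0, 10.0]), (np.int32(85), [389.3, 157.0], [599.0, -425.0, 10.0]), (np.int32(535), [320.4, 178.7], [522.0, -221.0, 10.0]), (np.int32(19), [304.2, 164.7], [566.0, -166.0, 10.0]), (np.int32(156), [294.4, 183.4], [501.0, -137.0, 10.0]), (np.int32(34), [432.0, 182.2], [523.0, -554.0, 10.0]), (np.int32(29), [422.1, 210.5], [436.0, -525.0, 10.0]), (np.int32(23), [416.5, 232.3], [366.0, -506.0, 11.0]), (np.int32(44), [435.1, 267.2], [265.0, -562.0, 10.0]), (np.int32(25), [443.3, 266.3], [267.0, -590.0, 5.0]), (np.int32(15), [446.9, 281.9], [223.0, -599.0, 6.0])]
18 40 [(np.int32(402), [379.9, 148.8], [618.0, -3
[... 1822 characters left out ...]
46.6], [615.0, -398.0, 68.0]), (np.int32(25), [244.2, 122.7], [673.0, 17.0, 68.0]), (np.int32(43), [429.2, 207.9], [439.0, -522.0, 68.0]), (np.int32(51), [408.4, 216.9], [409.0, -463.0, 71.0]), (np.int32(40), [424.1, 232.5], [365.0, -506.0, 69.0]), (np.int32(43), [387.8, 237.7], [347.0, -407.0, 65.0]), (np.int32(115), [313.3, 248.5], [311.0, -192.0, 68.0])]
70 120 [(np.int32(118), [243.3, 116.8], [689.0, 18.0, 84.0]), (np.int32(911), [389.7, 145.1], [610.0, -405.0, 94.0]), (np.int32(177), [434.0, 206.8], [435.0, -527.0, 96.0]), (np.int32(32), [408.5, 216.8], [408.0, -463.0, 73.0]), (np.int32(274), [431.7, 231.7], [365.0, -519.0, 91.0]), (np.int32(113), [314.3, 248.9], [311.0, -195.0, 98.0])]
```

View pics/crop1.png

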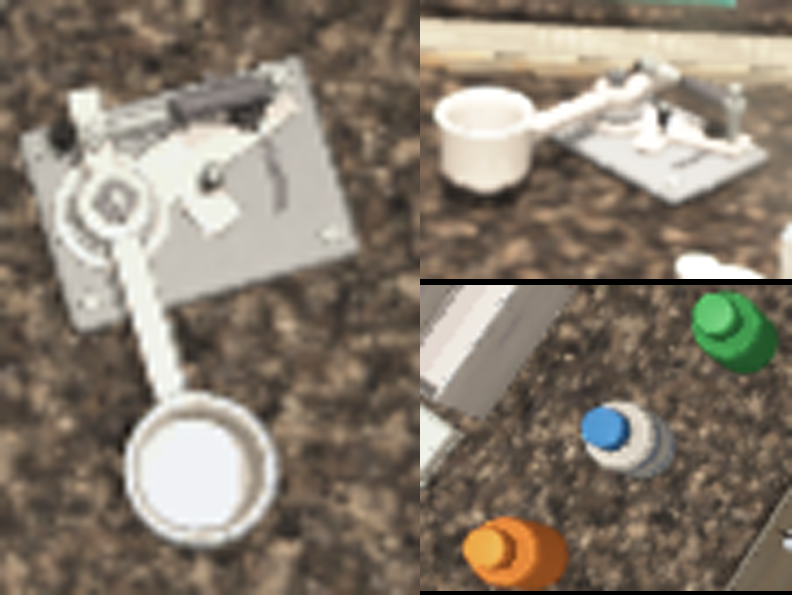

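The crop shows the pivot at about (301.1,179.0) and the rim centre at about (313.9,216.9). The white bottle's blue cap is at about (162.5,197.7). The arm is folded, and swinging it out takes the cup to the left in this view. Next I'll refine these positions and close in.

```bash
cat >> h.py <<'E'
def down(psi): return [np.cos(psi/2),np.sin(psi/2),0,0]
def white(f,u0,v0,h,r):  # fit circle on white blob near expected pixel
    img=cv2.cvtColor(f["img"],cv2.COLOR_RGB2HSV)
    m=((img[...,1]<60)&(img[...,2]>150)).astype(np.uint8)
    k=np.zeros_like(m);cv2.circle(k,(int(u0),int(v0)),r,1,-1)
    m=cv2.morphologyEx(m&k,cv2.MORPH_OPEN,cv2.getStructuringElement(2,(7,7)))
    c=max(cv2.findContours(m,0,1)[0],key=cv2.contourArea)
    (u,v),q=cv2.minEnclosingCircle(c);return u,v,q,ray(f,u,v,h)
def cap(f,h=100,box=(0,560,0,420)):
    a,b,c,d=box;img=cv2.cvtColor(f["img"],cv2.COLOR_RGB2HSV)[c:d,a:b]
    m=cv2.inRange(img,(98,130,90),(125,255,255))
    n,l,s,ce=cv2.connectedComponentsWithStats(m)
    return [(ce[i]+[a,c],s[i,4],ray(f,*(ce[i]+[a,c]),h).round(1)) for i in range(1,n) if s[i,4]>20]
E
python3 - <<'E'
from h import *
f=dict(np.load("top0.npz"));g=dict(np.load("side0.npz"))
rim=white(f,313,217,58,14);print("rim",rim)
pv=ray(f,301.1,179,38);print("pivot",pv,np.hypot(*(rim[3]-pv)[:2]))
d=(rim[3]-pv)[:2];print("phi0",np.degrees(np.arctan2(d[1],d[0])))
for p in [(333,62),(22,137),(80,330),(357,248),(296,58)]: 
    q=ray(f,285+p[0]/7,150+p[1]/7,10.5);print(p,q.round(1))
print("cap top",cap(f,100,(140,190,180,220)));print("cap side",cap(g,100,(250,285,165,200)))
print(proj(g,rim[3]),proj(g,pv))
E
```

```text
rim (313.0, 217.0, 10.816754341125488, array([ 402.95012451, -191.68878698,   58.        ]))
pivot [ 517.1800361  -156.27836393   38.        ] 119.59251967522806
phi0 -162.77695256553866
(333, 62) [ 587.  -252.8   10.5]
(22, 137) [ 550.5 -117.7   10.5]
(80, 330) [ 466.3 -144.6   10.5]
(357, 248) [ 505.1 -264.1   10.5]
(296, 58) [ 588.4 -236.6   10.5]
cap top [(array([161.89473684, 197.48684211]), np.int32(76), array([443.8, 235.1, 100. ]))]
cap side [(array([266.04761905, 173.19047619]), np.int32(21), array([430.2, 207.2, 100. ]))]
(np.float64(299.1961301693208), np.float64(228.69719415945423)) (np.float64(328.0064806064726), np.float64(222.90192008041782))
```

```bash
cat >> h.py <<'E'
PV=np.array([517.2,-157.5]);PHI0=np.radians(-162.5)
def arm(th,back,rad=120.,z=35.):  # tool pose: 'back' mm behind the cup centre along the tangent
    p=PHI0-th;r=np.array([np.cos(p),np.sin(p)]);t=np.array([np.sin(p),-np.cos(p)])
    q=PV+rad*r-back*t;psi=np.arctan2(t[1],t[0])
    return [*q,z],down(psi),r,t
E
python3 - <<'E'
from h import *
from bench import bot
bot.close_gripper(30)
p,q,r,t=arm(0,62)
bot.move_to([p[0],p[1],180],q)
bot.line_to(p,q,150)
f0=bot.read_state()["ft_force"]
p2,_,_,_=arm(0,36)
hit=bot.line_to(p2,q,30,guard=2)
s=bot.read_state();F=s["ft_force"]-f0
print(hit,s["position"],s["ee_rot"],F,"t",F[:2]@t,"back",(PV+120*r-s["position"][:2])@t,s["time_s"],s["finger_gap"],s["joint_pos"])
np.save("f0.npy",f0)
E
```

```text
True [ 414.69200431 -231.45901078   34.88366532] [ 5.91041501e-01  8.06640575e-01 -5.49559383e-04  7.89823586e-04] [ 1.00216483 -3.13378451  0.42912833] t -3.2901001818506592 back 39.71121343851911 4.2083 -0.1509617842781781 [-6.27777966e-01  4.89632548e-02  1.81620296e+00 -1.15660987e-03
  1.27485202e+00 -9.33538389e-01]
```

```bash
cat > push.py <<'E'
from h import *
from bench import bot
import sys
th,end=float(sys.argv[1]),float(sys.argv[2]);f0=np.load("f0.npy");L=[];low=0;peak=0
while th<end:
    ft=L[-1][1] if L else 5
    th+=0.03 if (ft>4 or th<0.7) else 0.012
    p,q,r,t=arm(th,39.7)
    bot.line_to(p,q,40)
    s=bot.read_state();F=s["ft_force"]-f0;ft=-F[:2]@t
    L.append((round(th,3),round(ft,2),round(F[:2]@r,2),round(F[2],2)));peak=max(peak,ft)
    if ft>16 or abs(F[2])>8: print("ABORT");break
    low=low+1 if ft<0.45 else 0
    if low>=2 and th>0.85: print("FADED");break
    if th<0.3 and ft<0.3 and low>4: print("NO CONTACT");break
for l in L[::3]+L[-6:]: print(*l)
print(s["position"],s["time_s"],s["joint_pos"].round(2))
E
python3 push.py 0 1.85
```

```text
FADED
0.03 8.12 -1.03 -3.36
0.12 9.21 -1.61 -3.29
0.21 9.13 -1.45 -4.17
0.3 9.73 -0.65 -2.4
0.39 10.32 0.16 -1.99
0.48 9.59 0.72 -1.36
0.57 10.36 1.6 -0.35
0.66 10.25 1.26 1.05
0.75 8.99 1.74 1.79
0.84 8.69 2.28 2.84
0.93 7.14 1.88 3.87
1.02 4.41 2.19 3.05
1.092 3.66 3.08 -0.07
1.128 2.32 1.12 -1.93
1.164 0.2 0.54 -0.48
1.2 0.78 -0.43 -0.1
1.236 -0.21 -0.22 0.82
1.176 0.66 -0.53 -0.12
1.188 1.42 -0.22 -0.25
1.2 0.78 -0.43 -0.1
1.212 0.79 -0.11 0.33
1.224 -0.08 -1.11 -0.53
1.236 -0.21 -0.22 0.82
[413.75781543 -84.90499987  35.03104079] 16.4583 [-0.34 -0.07  1.93  0.    1.28  0.59]
```

```bash
python3 - <<'E'
from h import *
from bench import bot
bot.sleep(0.3)
f=bot.grab_frame("top");g=bot.grab_frame("side")
np.savez("top1.npz",**f);np.savez("side1.npz",**g)
c=np.zeros((400,790,3),np.uint8)
c[:,:395]=cv2.resize(f["img"][140:240,235:335,::-1],(395,400));c[:,395:]=cv2.resize(g["img"][170:270,245:345,::-1],(395,400))
cv2.imwrite("pics/crop2.png",c)
for th in(1.15,1.2,1.25,1.3,1.35):
    p=arm(th,0,z=58)[0];print(th,proj(f,p),proj(g,p))
E
```

```text
1.15 (np.float64(270.4799383880538), np.float64(204.11095476210312)) (np.float64(294.46949022769894), np.float64(210.57702911387946))
1.2 (np.float64(269.1875228509823), np.float64(202.51062734986135)) (np.float64(295.3159992936081), np.float64(209.88762473732737))
1.25 (np.float64(267.97838543918743), np.float64(200.84929706037556)) (np.float64(296.23492390631026), np.float64(209.22126388830503))
1.3 (np.float64(266.85550204855434), np.float64(199.131262616246)) (np.float64(297.2235127975221), np.float64(208.5791258465485))
1.35 (np.float64(265.82161835996345), np.float64(197.3609589413571)) (np.float64(298.27894689991126), np.float64(207.9623187874043))
```

View pics/crop2.png

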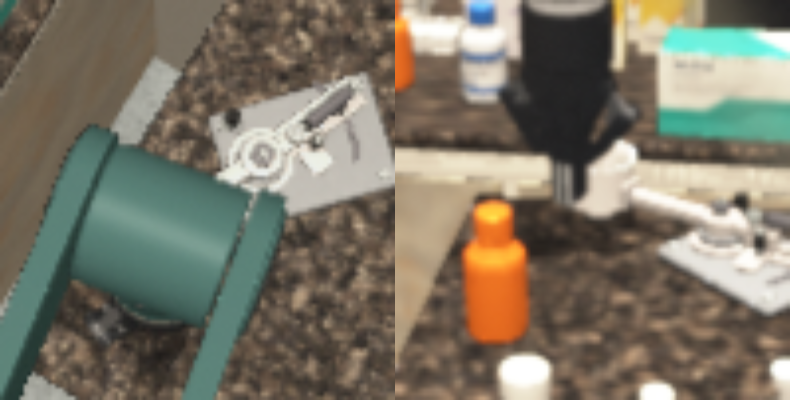

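In the side view the fingers at about (390,215) are beside the cup at about (400,215). The top view is blocked by the wrist. I'll test by backing off slowly: if the arm isn't past over-centre, force will build up again.

```bash
cat > avg.py <<'E'
from h import *
from bench import bot
f0=np.load("f0.npy")
def meas(t,n=8):
    a=[]
    for _ in range(n): bot.sleep(0.02);a.append(-(bot.read_state()["ft_force"]-f0)[:2]@t)
    return round(float(np.mean(a)),2)
E
python3 - <<'E'
from avg import *
L=[];p,q,r,t=arm(1.236,39.7);L.append((1.236,meas(t)))
for th in np.arange(1.22,1.10,-0.015):
    p,q,r,t=arm(th,39.7);bot.line_to(p,q,20);L.append((round(th,3),meas(t)))
    if L[-1][1]>2: print("following");break
print(L,bot.read_state()["time_s"])
E
```

```text
[(1.236, 0.56), (np.float64(1.22), 0.29), (np.float64(1.205), 0.56), (np.float64(1.19), 0.5), (np.float64(1.175), 0.57), (np.float64(1.16), 0.19), (np.float64(1.145), 0.65), (np.float64(1.13), 0.62), (np.float64(1.115), 0.26)] 20.0583
```

```bash
python3 - <<'E'
from avg import *
p,q,r,t=arm(1.115,60);bot.line_to(p,q,80);bot.line_to([p[0],p[1],200],q,200)
bot.let_go()
bot.move_to([380,180,220],down(np.radians(135)))
f=bot.grab_frame("top");np.savez("top2.npz",**f);g=bot.grab_frame("side");np.savez("side2.npz",**g)
cv2.imwrite("pics/top2.png",f["img"][...,::-1])
c=np.zeros((400,790,3),np.uint8)
c[:,:395]=cv2.resize(f["img"][140:240,235:335,::-1],(395,400),interpolation=2);c[:,395:]=cv2.resize(g["img"][170:270,225:325,::-1],(395,400),interpolation=2)
cv2.imwrite("pics/crop3.png",c);print(bot.read_state()["time_s"],bot.read_state()["joint_pos"].round(2))
print(cap(f),cap(g))
E
```

```text
23.4417 [ 0.31 -0.2   1.67 -0.    1.68 -0.48]
[(array([162.97560976, 196.12195122]), np.int32(41), array([447.8, 232.3, 100. ])), (array([ 48.61904762, 224.57142857]), np.int32(21), array([360.5, 545.1, 100. ])), (array([  1.72413793, 249.84482759]), np.int32(58), array([287.8, 668.7, 100. ]))] [(array([182.49159193, 118.86350897]), np.int32(3568), array([ 259.5, 1412.3,  100. ])), (array([266.04761905, 173.19047619]), np.int32(21), array([430.2, 207.2, 100. ])), (array([376.07392996, 296.98054475]), np.int32(257), array([ 403.4, -600.5,  100. ])), (array([341.73913043, 302.2173913 ]), np.int32(23), array([ 330.8, -588.8,  100. ]))]
```

View pics/crop3.png

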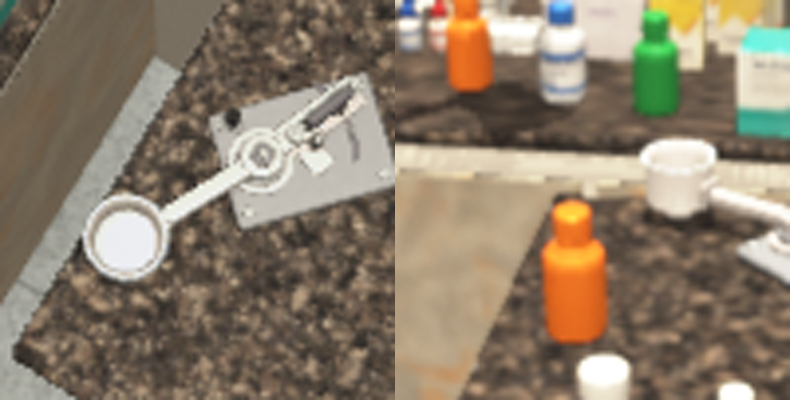

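The holder stays out by itself: in the crop the rim is at (125,237), which is top pixel (266.6,199.2) or θ≈1.30. The diluent bottle, with its blue cap, is still in place at side pixel (267,173). Next I'll pin down the bottle and cup and then grasp.

```bash
python3 - <<'E'
from h import *
f0=dict(np.load("top0.npz"));f=dict(np.load("top2.npz"));g=dict(np.load("side2.npz"))
print("rim",white(f,266.6,199.2,58,14),[arm(t,0,z=58)[0] for t in(1.26,1.3,1.34)])
for h in(85,90,95,100): print(h,cap(g,h,(250,285,165,185)),cap(f0,h,(140,190,180,220)))
P=pts(f0);box=P[180:220,145:195]
for lo,hi in((93,106),(30,78)):
    m=(box[...,2]>lo)&(box[...,2]<hi);q=box[m]
    q=q[np.hypot(q[:,0]-441,q[:,1]-230)<35]
    print(lo,hi,len(q),q.min(0).round(),q.max(0).round(),q.mean(0).round(1))
E
```

```text
rim (264.8627624511719, 197.7933807373047, 12.45463752746582, array([455.59331751, -50.98507231,  58.        ])) [[np.float64(447.8445771943123), np.float64(-59.572346462072886), 58], [np.float64(451.8161157984807), np.float64(-56.87720095961198), 58], [np.float64(455.89225466955355), np.float64(-54.34303047056339), 58]]
85 [(array([266.04761905, 173.19047619]), np.int32(21), array([442.7, 247.6,  85. ]))] [(array([161.89473684, 197.48684211]), np.int32(76), array([445.8, 239.7,  85. ]))]
90 [(array([266.04761905, 173.19047619]), np.int32(21), array([438.5, 234.2,  90. ]))] [(array([161.89473684, 197.48684211]), np.int32(76), array([445.1, 238.1,  90. ]))]
95 [(array([266.04761905, 173.19047619]), np.int32(21), array([434.4, 220.7,  95. ]))] [(array([161.89473684, 197.48684211]), np.int32(76), array([444.5, 236.6,  95. ]))]
100 [(array([266.04761905, 173.19047619]), np.int32(21), array([430.2, 207.2, 100. ]))] [(array([161.89473684, 197.48684211]), np.int32(76), array([443.8, 235.1, 100. ]))]
93 106 75 [434. 225.  93.] [457. 250. 104.] [445.3 237.   98.7]
30 78 162 [422. 214.  30.] [468. 259.  77.] [441.2 227.9  61.4]
```

```bash
python3 - <<'E'
from avg import *
q=down(np.radians(135));b=[445,237]
bot.move_to([*b,180],q)
hit=bot.line_to([*b,42],q,120,guard=6)
print("hit",hit)
if not hit:
    bot.close_gripper(40);s=bot.read_state();print(s["finger_gap"],s["finger_force"],(s["ft_force"]-f0).round(2),s["position"])
    bot.line_to([*b,70],q,60);bot.line_to([*b,180],q,200)
    s=bot.read_state();print(s["finger_gap"],s["finger_force"],s["time_s"],(s["ft_force"]-f0).round(2))
    g=bot.grab_frame("side");np.savez("side3.npz",**g);t=bot.grab_frame("top");np.savez("top3.npz",**t)
    c=np.zeros((400,790,3),np.uint8)
    c[:,:395]=cv2.resize(g["img"][90:210,210:330,::-1],(395,400),interpolation=2);c[:,395:]=cv2.resize(t["img"][140:240,120:220,::-1],(395,400),interpolation=2)
    cv2.imwrite("pics/crop4.png",c)
f=dict(np.load("top2.npz"));P=pts(f)
from scipy.optimize import least_squares
# outer rim: edge pixels of white region, excluding anything over 36 mm from expected centre
hsv=cv2.cvtColor(f["img"],cv2.COLOR_RGB2HSV)
big=cv2.resize(cv2.cvtColor(f["img"],cv2.COLOR_RGB2GRAY)[180:220,245:290],None,fx=8,fy=8,interpolation=2)
h=cv2.HoughCircles(cv2.GaussianBlur(big,(0,0),3),cv2.HOUGH_GRADIENT,1,20,param1=80,param2=15,minRadius=70,maxRadius=95)
for u,v,r in (h[0][:5] if h is not None else []):
    x=245+(u+.5)/8-.5;y=180+(v+.5)/8-.5;w=ray(f,x,y,58);d=w[:2]-PV;print(x,y,r/8*2.88,w.round(1),np.hypot(*d))
m=(P[...,2]>52)&(P[...,2]<64)&(np.hypot(P[...,0]-452,P[...,1]+57)<40);q=P[m]
s=least_squares(lambda a:np.hypot(q[:,0]-a[0],q[:,1]-a[1])-29.8,[452,-57]);print("depth rim",m.sum(),s.x,np.hypot(*(s.x-PV)))
E
```

```text
hit False
45.32913727884794 40.79856812953949 [-0.31 -0.27  2.64] [445.42552905 237.21024195  42.6297234 ]
44.98477759323356 41.01243495941162 26.975 [-0.15 -0.84 -1.85]
266.5 198.875 30.744001 [452.5 -55.8  58. ] 120.49303247057072
depth rim 105 [453.0866844  -55.16257399] 120.76202217579697
```

View pics/crop4.png

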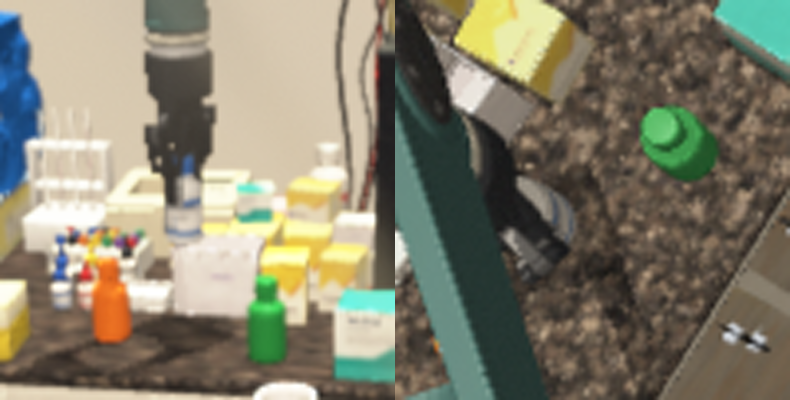

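The bottle hangs upright between the fingers, with its cap at (187,170) and its body at (183,215) in the side crop. Its neighbours haven't moved. Now I'll carry it to the cup.

```bash
python3 - <<'E'
from avg import *
q=down(np.radians(135));c=[452.7,-55.5]
bot.line_to([*c,180],q,200);bot.line_to([*c,110],q,120);bot.sleep(0.2)
b=bot.read_state()["ft_force"]
hit=bot.line_to([*c,62],q,25,guard=3)
s=bot.read_state();print(hit,s["position"],(s["ft_force"]-b).round(2),s["ft_torque"].round(2),s["finger_gap"],s["time_s"])
np.save("b.npy",b)
E
```

```text
True [452.63455578 -55.47887759  63.36689881] [-0.49  0.08  6.18] [-0.05  0.04 -0.08] 45.150367102846175 31.3417
```

```bash
python3 - <<'E'
from avg import *
q=down(np.radians(135));b=np.load("b.npy")
bot.let_go();s=bot.read_state();p=s["position"];print((s["ft_force"]-b).round(2))
bot.line_to([p[0],p[1],110],q,50);bot.line_to([p[0],p[1],230],q,150)
bot.move_to([380,180,260],q);bot.sleep(0.3)
f=bot.grab_frame("top");g=bot.grab_frame("side");f0=dict(np.load("top0.npz"))
c=np.zeros((400,790,3),np.uint8)
c[:,:395]=cv2.resize(f["img"][140:290,235:430,::-1],(395,400),interpolation=2);c[:,395:]=cv2.resize(g["img"][170:300,225:355,::-1],(395,400),interpolation=2)
cv2.imwrite("pics/crop5.png",c)
print(cap(f,121,(240,300,160,230)),bot.read_state()["time_s"])
P=pts(f);m=np.hypot(P[...,0]-452.6,P[...,1]+55.5)<11;print("cap height",np.median(P[m][:,2]),"was",100)
print("bystander diff",[int(np.abs(f["img"][v-12:v+12,u-12:u+12].astype(int)-f0["img"][v-12:v+12,u-12:u+12]).max()) for u,v in((358,258),(407,218),(386,239),(314,249))])
E
```

```text
[-0.68  1.64  0.97]
[(array([265.57142857, 196.6031746 ]), np.int32(63), array([450.4, -55.3, 121. ]))] 35.2583
cap height 120.37636144539204 was 100
bystander diff [6, 6, 5, 6]
```

View pics/crop5.png

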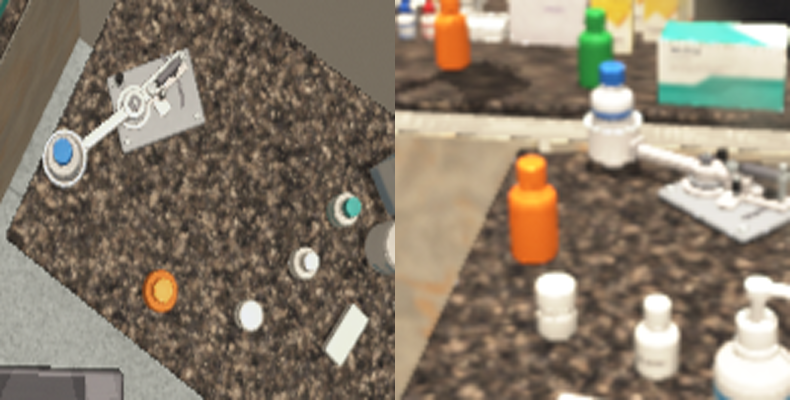

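The bottle stands upright in the cup, with its cap at (62,152) in the crop and its cap top at 120 mm (expected 121). The arm is still at the outer stop and the bystanders haven't moved.

```bash
python3 -c "
from bench import bot
print(bot.sign_off())"
```

```text
the job is handed in; nothing more can be done
None
```

The holder is swung out and resting at its outer stop, the diluent bottle stands upright on the cup floor, the small bottles and pots are where they were, and the job was handed in after about 35 s of robot time.

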